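# Roll-check transfer rollers on the flat plate

## Robot

A 6-joint arm with a two-finger parallel gripper is mounted at the origin on the work surface. World frame = base frame: x ahead of the robot, y to its left, z up, the work surface at z = 0. Lengths are in mm, angles in rad, forces in N, time in s.
With the tool pointing down it reaches from about 400 to 925 mm from the base axis. Payload 12.5 kg.
Tool frame: the origin (TCP) lies at the very end of the fingers, on their centre line; the grasp point (between the pads) lies 19 mm behind it; z points along the fingers, y is the line along which they close (so a half turn about z gives the same grasp; the last joint's range is limited). The gripper opens to 95 mm and grips with 3 to 60 N. Pads are 20 mm wide; open, the fingers measure 119 mm over their backs; the gripper's body (75 mm by 180 mm) begins 59 mm behind the grasp point.
Start: joints at [1.068, 0.491, 1.559, -0, 1.092, -0.106], TCP at [241.528, 576.464, 214.661] pointing down, gripper open.
Joint ranges: [-3.1, 3.1], [-0.84, 2.19], [0.05, 2.79], [-1.13, 4.28], [0.06, 2.93], [-2.69, 2.69]. Speed limits (rad/s): [2.22, 2.22, 2.79, 3.14, 3.14, 3.14].

## Interface

Orientations are given as [roll, pitch, yaw] about the fixed x, y, z axes, in that order (R = Rz(yaw) Ry(pitch) Rx(roll)).
In Python, from cell import state, imaging, env, spot_in, mark_of gives the robot as it stands. The module is installed in compiled form; this text tells all that it offers.
- The arm moves only by the tool step_arm, never from a script. Its argument "increments" is a list of rows, each an object with "slide": the shift along the tool's x, y, z in m, a list of three; "roll": the turn about the tool's z in rad. A call has 1 to 5 rows; each row is the pose to reach, as a shift and turn from the pose commanded when the call began, along the tool's axes at that moment; what a row does not reach only later rows make up. A row lasts 1/8 s, in which the tool goes at most 62.5 mm and 10.7 degrees, less where a joint would pass 70% of its speed; a pose out of reach is approached as far as the arm can. A call with a gripper value outside its range is refused whole. "fingers" is the opening, from 0 (shut) to 1 (fully open), set as the call begins (left out, the last holds). The fingers move at their own pace and stop on an object; the grip force is fixed at half the most. Time passes only in rows, so rows that repeat a pose let the fingers close. It gives the time, the measured TCP pose, the force, the opening and the grip force at its end, in the units of the state.
- state(): the state, without advancing time (a new reading comes with each control period).
- imaging.read_camera(name): name is "scene" or "top"; returns a dict with "color" (480x640x3 uint8, red, green, blue), "z_map" (480x640 float32, mm along the optical axis (not along the pixel's ray), 0 where there is no reading), "intrinsics" (3x3 intrinsics, pixels), "camera_from_world" (4x4, takes a point from world to camera coordinates). Camera axes: x right, y up, looking along -z (the intrinsics and any distortion apply to the point x, -y, -z); pixel columns grow to the right and rows downward; lengths in mm; the calibration is good to about 2 mm. A picture is of the moment at which its call begins.
- env.job_done(): hands the job in; it is judged then, once.
Trained networks look in the newest picture that a camera, given by its name, has taken for a name from the list of things; names that differ only in an ending like _2 or _b are one class to them, and where a whole thing is asked for, a point or a joint stands for the part that bears it (a point fixed in the world has none). Each returns a list of dicts, best first, with "confidence" (0 to 1); they miss things now and then, are a little off and sometimes report something else, mostly with a low value. They report only what shows in the picture. A call takes as long as a camera call. They do not tell look-alikes from the thing itself.
- spot_in(camera, target): "bbox" ([left, top, right, bottom] in pixels, round what is visible of it).
- mark_of(camera, target): "uv" ([column, row] in pixels: a listed point, or the origin of a listed thing).
The state is a dict: "t": time; "joints": joint angles; "qvel": joint speeds; "tau": joint torques, N m; "eef_pos": TCP position; "tcp_rot": TCP orientation; "ft_force": force on the tool from outside, world axes, zero at the start; "moment": the same for the moment, N m; "opening": opening from 0.0 (shut) to 1.0 (fully open); "grip_force": force on a finger pad.
Only numpy, scipy, OpenCV 4.12 (cv2) and the standard library are available. Lean on these libraries where they do the work, as an engineer would, in place of code of your own. Each camera call takes 0.05 s, during which the arm holds its last target. There are 200 camera calls.

## Task

Two rubber transfer rollers lie on the aluminium checking plate; one is bent and would wobble. First lift the bent one off and lay it down inside the steel reject tray; then push the straight one so that it rolls, turning over as it goes and never lifted, along the plate until it drops into the catch trough at the far end, and leave both lying there.

Things in the scene. Friction and masses are not known exactly. Their poses are not given: they have to be found in the camera images.
- plate: Fixed aluminium plate 240 x 280 mm (x by y), top 16 mm above the bench; origin: centre of underside. Its x is the rolling direction, away from the robot. Past its far edge (x=120) a steel catch trough runs along y: floor 6 mm above the bench, inside x=120 to 164, far wall 30 mm high, end walls 24 mm at y=+-137. The rollers start across its near half, at y about +-65, either way round.
- tray: Fixed open steel reject tray on the bench, left or right of the plate (a blue bowl stands on the other side), 200 x 150 mm outside (x by y), walls 4 mm thick and 28 mm high, floor 4 mm thick. Origin at the centre of its underside.
- straight_roller: Straight black rubber roller, 28 mm diameter, 90 mm long, a 10 mm steel stub standing 7 mm out of each end; about 0.15 kg. Origin at its centre; y axis along the roller. At the start y is within 5 degrees of the plate's y and z is up; x and z turn with it as it rolls. Rolls freely; a full turn is 88 mm of travel.
- bent_roller: Bent black rubber roller, 28 mm diameter, 90 mm long, kinked at its middle to a shallow V (each half turned 13 degrees, in the flat), same steel stubs; about 0.15 kg. Origin on its axis at the kink; y axis runs end to end. At the start y is within 5 degrees of the plate's y, z is up, and the tip of the V points away from the robot. Can be gripped at the kink across its 28 mm width.
Mind the look-alikes: they are no part of the job. What is shaped like the straight_roller but turquoise is not meant.

How it is judged:
By the outcome, as a careful person would: the job done as asked, in the order asked, and still so for the second after the job is handed in, with the robot touching nothing.
It also fails if it takes over 51 s, if anything falls off the work surface, if the arm or the gripper's body presses on something with over 40 N, if the wrist force passes 120 N, or if a joint passes its speed limit or range.

## Working session

There is one attempt and no reset: what is moved stays moved. The work goes in short steps, Python scripts to look and compute and a tool call to move; the robot and the scene stay as the last step left them, time stands still between calls to the robot, and variables do not carry over. Pictures are saved under pics/ and viewed, at most 10 in all, crops included, and the job is handed in when it is done.

Besides the shell and the picture viewer there is one more tool, called after "Emit:" as a command line: name --argument value ..., lists and objects as JSON in quotes. step_arm: Moves the arm, as the interface text tells. Its arguments: {"type":"object","properties":{"increments":{"type":"array"},"fingers":{"type":"number"}},"required":["increments"]}

```bash
mkdir -p pics
cat > h.py <<'E'
import numpy as np, cv2
from cell import state, imaging, env, spot_in, mark_of
def px2w(im,u,v,d=None,z=None):
    K=im["intrinsics"];T=np.linalg.inv(im["camera_from_world"])
    r=np.array([(u-K[0,2])/K[0,0],-(v-K[1,2])/K[1,1],-1.])
    o=T[:3,3]; w=T[:3,:3]@r
    if z is not None: return o+w*(z-o[2])/w[2]
    if d is None: d=np.median(im["z_map"][int(v)-1:int(v)+2,int(u)-1:int(u)+2])
    return o+w*d
def save(im,n): cv2.imwrite(f"pics/{n}.png",cv2.cvtColor(im["color"],cv2.COLOR_RGB2BGR))
E
python3 - <<'E'
from h import *
np.set_printoptions(precision=1,suppress=True)
s=state();print(s["t"],s["eef_pos"],s["tcp_rot"],s["opening"])
for c in ["top","scene"]:
    im=imaging.read_camera(c);save(im,c+"0")
    for n in ["plate","tray","straight_roller","bent_roller"]:
        for m in mark_of(c,n)[:3]:
            print(c,n,m["confidence"],np.array(m["uv"]),px2w(im,*m["uv"]))
E
```

```text
0.0 [241.4 576.2 214.1] [-3.1 -0.   2.7] 1.0015415133045658
top plate 0.83 [349.7 193.3] [538.  -59.8  14.5]
top tray 0.87 [485.  231.9] [ 461.9 -344.7    4.2]
top straight_roller 0.75 [325.9 227.2] [462.9 -10.9  44.7]
top straight_roller 0.63 [215.2 293.4] [325.9 213.   24.8]
top bent_roller 0.76 [381.7 200.6] [ 519.1 -123.8   43.5]
scene plate 0.65 [265.7 260.8] [546.1 -46.4  15.1]
scene tray 0.95 [213.5 204.7] [ 465.1 -331.4    4.1]
scene straight_roller 0.87 [416.5 264.7] [337.9 210.1  22.4]
scene straight_roller 0.8 [305.5 247.8] [473.9   6.6  38.7]
scene bent_roller 0.62 [249.9 237.8] [ 529.3 -115.5   35.5]
```

View pics/top0.png

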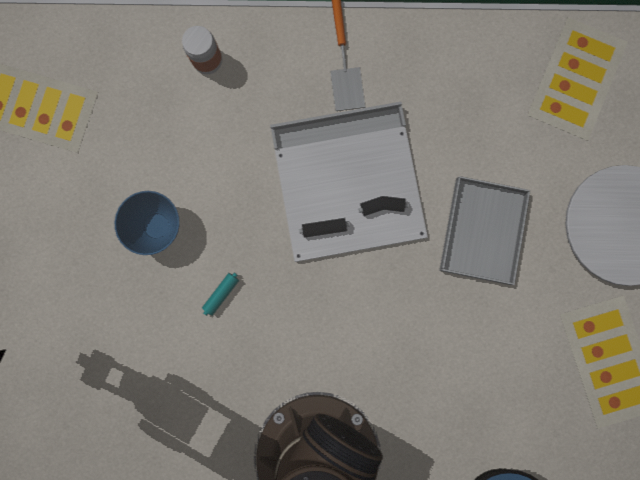

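View pics/scene0.png

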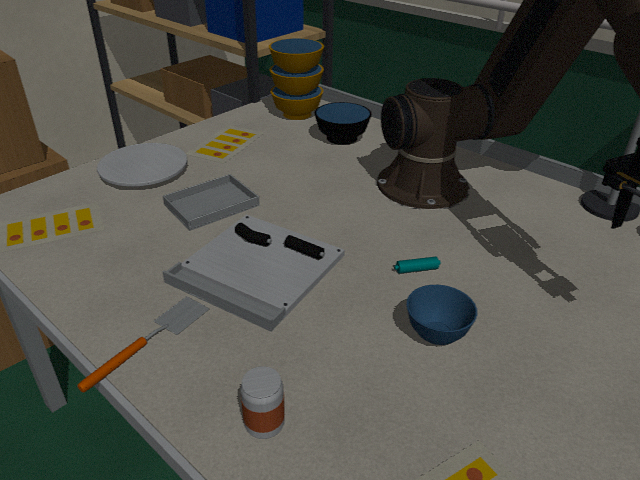

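The top view shows the straight roller at about (325,227) and the bent one at (383,204). The tray is at (485,232), the trough is at the plate's far edge (top), and the turquoise decoy is at (220,293). Next I'll measure precisely.

```bash
cat > m.py <<'E'
from h import *
np.set_printoptions(precision=1,suppress=True)
def rollers(c,boxes):
    im=imaging.read_camera(c);g=im["color"].max(2)
    for n,(a,b,e,f) in boxes.items():
        M=np.zeros(g.shape,bool);M[b:f,a:e]=g[b:f,a:e]<70
        vs,us=np.nonzero(M)
        P=np.array([px2w(im,u,v,z=32) for u,v in zip(us,vs)])
        r=cv2.minAreaRect(P[:,:2].astype(np.float32)); bx=cv2.boxPoints(r)
        C=P.mean(0);_,_,V=np.linalg.svd(P[:,:2]-C[:2],full_matrices=False)
        print(c,n,len(us),"mean",C,"rect",np.array(r[0]),np.array(r[1]),"axis deg",np.degrees(np.arctan2(V[0,1],V[0,0])),"z",np.median(im["z_map"][M]))
        Q=(P[:,:2]-C[:2])@V.T
        for lo in range(-50,50,10):
            k=(Q[:,0]>=lo)&(Q[:,0]<lo+10)
            if k.any(): print("   ",lo+5,P[k].mean(0)[:2],np.ptp(Q[k,1]))
    return im
if __name__=="__main__":
    im=rollers("top",{"straight":(298,212,352,242),"bent":(356,190,412,220)})
    for u,v in [(281,156),(402,134),(422,234),(298,256)]: print("dot",px2w(im,u,v,z=16))
    for u,v in [(459,178),(529,190),(516,286),(442,271)]: print("tray",px2w(im,u,v,z=28))
    for u,v in [(272,127),(402,105)]: print("far wall",px2w(im,u,v,z=30))
    c=im["color"][90:290,260:540];cv2.imwrite("pics/c1.png",cv2.resize(c[...,::-1],None,fx=2.8,fy=2.8,interpolation=cv2.INTER_CUBIC))
E
python3 m.py
```

```text
top straight 565 mean [463.4  -7.7  32. ] rect [463.5  -8. ] [26.6 90.8] axis deg 99.27042464853537 z 1100.2874
    -45 [470.  -49.7] 23.314669722397962
    -35 [469.2 -42.2] 26.25343743722548
    -25 [466.9 -32.4] 25.646894176971585
    -15 [466.2 -22.5] 26.480005507447608
    -5 [464.4 -12.7] 25.94596392052282
    5 [462.6  -2.7] 25.942081560365235
    15 [460.8   7. ] 26.47290590496823
    25 [459.5  16.9] 26.46979140077
    35 [457.7  26.8] 25.93596500814188
    45 [456.5  34.2] 23.297443140593245
top bent 570 mean [ 512.1 -128.3   32. ] rect [ 512.1 -127.9] [34.1 90.9] axis deg -83.55984934366575 z 1104.3936
    -45 [504.7 -86.2] 25.328999675296167
    -35 [505.  -93.8] 28.249759981118334
    -25 [ 508.4 -103.6] 26.803633822235916
    -15 [ 512.2 -113.1] 27.020149856274536
    -5 [ 515.1 -122.7] 27.027592808117298
    5 [ 516.  -132.8] 25.77055599047632
    15 [ 515.1 -143. ] 27.826056593129074
    25 [ 514.2 -153.2] 25.755547309092147
    35 [ 512.7 -163.4] 27.80983630820725
    45 [ 514.7 -170.7] 22.87928988211725
dot [615.   85.6  16. ]
dot [ 665.9 -168.9   16. ]
dot [ 454.5 -210.6   16. ]
dot [405.1  45.9  16. ]
tray [ 571.  -285.3   28. ]
tray [ 547.9 -429.6   28. ]
tray [ 350.  -399.1   28. ]
tray [ 378.2 -249.    28. ]
far wall [673.2 104.6  30. ]
far wall [ 724.1 -166.9   30. ]
```

View pics/c1.png

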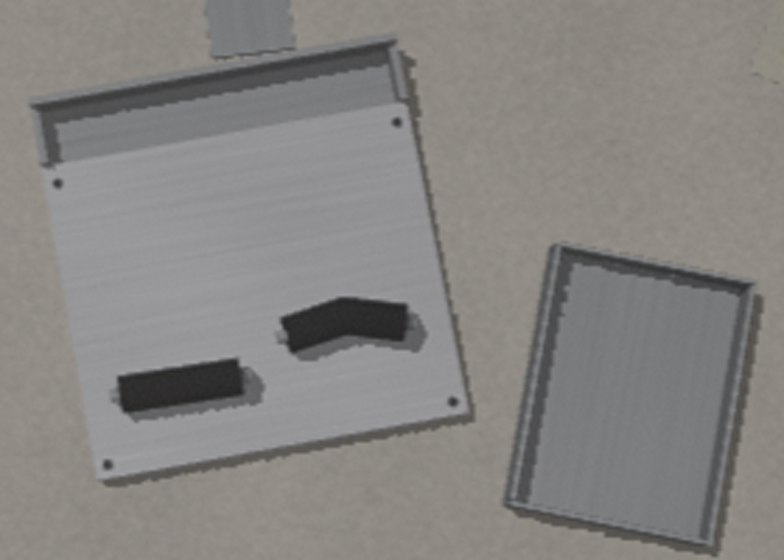

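The plate yaw is about 11°. The kink is at about (516,-128) with its axis at about 96.4°. The tray centre is about (462,-341). I'll write a helper that converts a world target into tool-frame increments.

```bash
cat > go.py <<'E'
import sys
from h import *
from scipy.spatial.transform import Rotation as R
# go.py x y z ydir_deg -> slide in m, roll in rad from measured pose
x,y,z,yd=map(float,sys.argv[1:5]); s=state()
M=R.from_euler("xyz",s["tcp_rot"]).as_matrix()
cur=np.degrees(np.arctan2(M[1,1],M[0,1])); d=(cur-yd+90)%180-90
print("slide",np.round(M.T@(np.array([x,y,z])-s["eef_pos"])/1000,4),"roll",round(np.radians(d),3),"ydir",round(cur,1),"t",round(s["t"],2),np.round(s["joints"],2))
E
python3 go.py 516 -128 120 6.4
```

```text
slide [-0.5254 -0.5437  0.0946] roll 1.062 ydir 67.3 t 0.55 [ 1.07  0.49  1.56 -0.    1.09 -0.11]
```

Emit:
step_arm --increments '[{"slide": [-0.525, -0.544, 0.094], "roll": 1.062}, {"slide": [-0.525, -0.544, 0.094], "roll": 1.062}, {"slide": [-0.525, -0.544, 0.094], "roll": 1.062}, {"slide": [-0.525, -0.544, 0.094], "roll": 1.062}, {"slide": [-0.525, -0.544, 0.094], "roll": 1.062}]' --fingers 1

```text
t: 1.18
eef_pos: [354.4, 285.7, 176.1]
tcp_rot: [3.141, -0.0, 1.801]
ft_force: [1.4, -0.1, -0.3]
opening: 1.001
grip_force: 0.0
```

```bash
python3 go.py 516 -128 120 6.4
```

```text
slide [-0.4397  0.0627  0.056 ] roll 0.119 ydir 13.2 t 1.18 [0.53 0.3  2.01 0.   0.83 0.3 ]
```

Emit:
step_arm --increments '[{"slide": [-0.44, 0.063, 0.056], "roll": 0.119}, {"slide": [-0.44, 0.063, 0.056], "roll": 0.119}, {"slide": [-0.44, 0.063, 0.056], "roll": 0.119}, {"slide": [-0.44, 0.063, 0.056], "roll": 0.119}, {"slide": [-0.44, 0.063, 0.056], "roll": 0.119}]'

```text
t: 1.8
eef_pos: [469.2, -2.8, 137.0]
tcp_rot: [3.141, 0.0, 1.688]
ft_force: [0.5, 0.7, -0.1]
opening: 1.0
grip_force: 0.0
```

```bash
python3 go.py 516 -128 120 6.4
```

```text
slide [-0.1299  0.0318  0.017 ] roll 0.006 ydir 6.7 t 1.8 [-0.15  0.38  2.02  0.    0.74 -0.26]
```

Emit:
step_arm --increments '[{"slide": [-0.13, 0.032, 0.017], "roll": 0.006}, {"slide": [-0.13, 0.032, 0.017], "roll": 0.006}, {"slide": [-0.13, 0.032, 0.017], "roll": 0.006}, {"slide": [-0.13, 0.032, 0.017], "roll": 0.006}]'

```text
t: 2.3
eef_pos: [515.3, -126.2, 119.8]
tcp_rot: [-3.141, -0.0, 1.681]
ft_force: [-0.2, -0.7, -0.4]
opening: 0.998
grip_force: 0.0
```

```bash
python3 go.py 516 -128 19 6.4
```

```text
slide [-0.0019  0.0006  0.1008] roll -0.001 ydir 6.3 t 2.3 [-0.36  0.48  1.89  0.    0.77 -0.48]
```

Emit:
step_arm --increments '[{"slide": [-0.002, 0.001, 0.05], "roll": 0}, {"slide": [-0.002, 0.001, 0.085], "roll": 0}, {"slide": [-0.002, 0.001, 0.099], "roll": 0}, {"slide": [-0.002, 0.001, 0.099], "roll": 0}, {"slide": [-0.002, 0.001, 0.099], "roll": 0}]'

```text
t: 2.92
eef_pos: [517.4, -127.6, 22.3]
tcp_rot: [3.14, 0.001, 1.683]
ft_force: [0.2, -0.7, -0.3]
opening: 1.001
grip_force: 0.0
```

Emit:
step_arm --increments '[{"slide": [0, 0, 0], "roll": 0}, {"slide": [0, 0, 0], "roll": 0}, {"slide": [0, 0, 0], "roll": 0}, {"slide": [0, 0, 0], "roll": 0}, {"slide": [0, 0, 0], "roll": 0}]' --fingers 0

```text
t: 3.55
eef_pos: [516.8, -127.9, 21.0]
tcp_rot: [3.142, -0.0, 1.682]
ft_force: [0.2, -0.5, 0.4]
opening: 0.53
grip_force: 0.0
```

Emit:
step_arm --increments '[{"slide": [0, 0, 0], "roll": 0}, {"slide": [0, 0, 0], "roll": 0}, {"slide": [0, 0, 0], "roll": 0}, {"slide": [0, 0, 0], "roll": 0}, {"slide": [0, 0, 0], "roll": 0}]' --fingers 0

```text
t: 4.18
eef_pos: [516.8, -127.9, 21.0]
tcp_rot: [3.142, -0.0, 1.682]
ft_force: [0.2, 0.1, -0.6]
opening: 0.303
grip_force: 28.9
```

Emit:
step_arm --increments '[{"slide": [0, 0, -0.03], "roll": 0}, {"slide": [0, 0, -0.07], "roll": 0}, {"slide": [0, 0, -0.08], "roll": 0}, {"slide": [0, 0, -0.08], "roll": 0}]'

```text
t: 4.68
eef_pos: [516.7, -127.8, 100.9]
tcp_rot: [3.141, 0.0, 1.682]
ft_force: [0.3, 0.7, -1.7]
opening: 0.298
grip_force: 28.9
```

```bash
python3 go.py 462 -341 100 -9.7
```

```text
slide [-0.2058 -0.0781  0.0009] roll 0.281 ydir 6.4 t 4.67 [-0.37  0.51  1.9   0.    0.73 -0.48]
```

Emit:
step_arm --increments '[{"slide": [-0.045, -0.017, 0], "roll": 0.07}, {"slide": [-0.095, -0.036, 0], "roll": 0.14}, {"slide": [-0.145, -0.055, 0], "roll": 0.21}, {"slide": [-0.19, -0.072, 0], "roll": 0.27}, {"slide": [-0.206, -0.078, 0], "roll": 0.281}]'

```text
t: 5.3
eef_pos: [460.9, -343.1, 99.1]
tcp_rot: [-3.14, -0.001, 1.398]
ft_force: [0.3, 0.6, -1.9]
opening: 0.305
grip_force: 28.9
```

Emit:
step_arm --increments '[{"slide": [0, 0, 0.03], "roll": 0}, {"slide": [0, 0, 0.06], "roll": 0}, {"slide": [0, 0, 0.08], "roll": 0}, {"slide": [0, 0, 0.09], "roll": 0}, {"slide": [0, 0, 0.09], "roll": 0}]'

```text
t: 5.92
eef_pos: [462.1, -340.7, 10.3]
tcp_rot: [-3.14, -0.001, 1.402]
ft_force: [0.5, 0.3, -1.2]
opening: 0.307
grip_force: 30.2
```

Run:
```python
from h import *
im=imaging.read_camera("top");save(im,"t2")
im=imaging.read_camera("scene");c=im["color"][120:340,110:370]
cv2.imwrite("pics/s2.png",cv2.resize(c[...,::-1],None,fx=2.5,fy=2.5));print(state()["eef_pos"],state()["ft_force"])
```

```text
[ 462.35587436 -341.14598889   11.28101633] [ 0.03271844  0.14477837 -1.94205564]
```

View pics/s2.png

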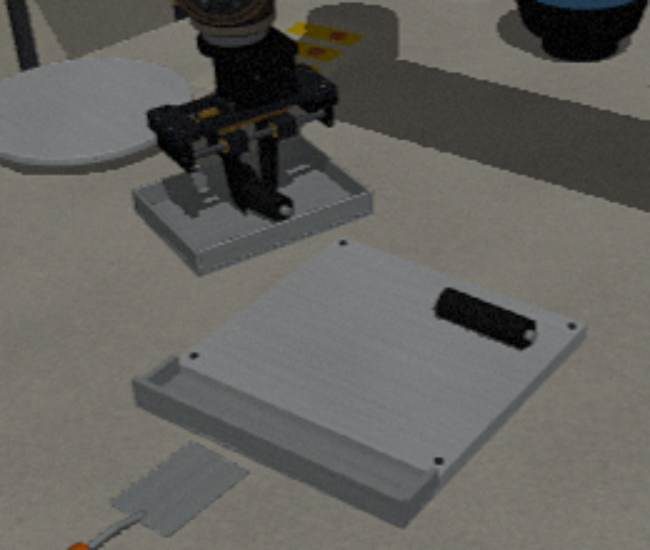

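The picture shows the bent roller held inside the tray. The straight one is untouched on the plate at about (485,317) in the crop. I'll lower it the last bit and release.

Emit:
step_arm --increments '[{"slide": [0, 0, 0.0015], "roll": 0}, {"slide": [0, 0, 0.0015], "roll": 0}]'

```text
t: 6.28
eef_pos: [462.3, -341.3, 9.8]
tcp_rot: [3.141, 0.0, 1.401]
ft_force: [-0.9, -0.9, -2.0]
opening: 0.307
grip_force: 30.2
```

Emit:
step_arm --increments '[{"slide": [0, 0, 0], "roll": 0}, {"slide": [0, 0, 0], "roll": 0}, {"slide": [0, 0, 0], "roll": 0}, {"slide": [0, 0, 0], "roll": 0}, {"slide": [0, 0, 0], "roll": 0}]' --fingers 0.75

```text
t: 6.9
eef_pos: [462.2, -341.3, 9.5]
tcp_rot: [3.142, -0.0, 1.401]
ft_force: [0.1, 0.3, -1.1]
opening: 0.733
grip_force: 0.0
```

Emit:
step_arm --increments '[{"slide": [0, 0, -0.02], "roll": 0}, {"slide": [0, 0, -0.06], "roll": 0}, {"slide": [0, 0, -0.1], "roll": 0}, {"slide": [0, 0, -0.11], "roll": 0}, {"slide": [0, 0, -0.11], "roll": 0}]' --fingers 0

```text
t: 7.52
eef_pos: [462.2, -341.2, 119.5]
tcp_rot: [3.141, 0.0, 1.401]
ft_force: [-0.2, 0.7, -0.4]
opening: 0.279
grip_force: 0.0
```

```bash
python3 go.py 415 -15 110 99.3
```

```text
slide [ 0.3136 -0.1015  0.0094] roll 1.239 ydir -9.7 t 7.53 [-0.75  0.53  1.78  0.    0.82 -0.58]
```

Emit:
step_arm --increments '[{"slide": [0.055, -0.018, 0.005], "roll": 0.18}, {"slide": [0.11, -0.036, 0.01], "roll": 0.36}, {"slide": [0.165, -0.053, 0.01], "roll": 0.54}, {"slide": [0.22, -0.071, 0.01], "roll": 0.72}, {"slide": [0.275, -0.089, 0.01], "roll": 0.9}]' --fingers 0.6

```text
t: 8.15
eef_pos: [421.1, -59.8, 108.3]
tcp_rot: [-3.14, 0.001, 0.516]
ft_force: [0.3, 0.1, 0.2]
opening: 0.598
grip_force: 0.0
```

```bash
python3 go.py 424 -14.5 100 99.3
```

```text
slide [ 0.0249 -0.038   0.0083] roll 0.354 ydir -60.4 t 8.15 [-0.3   0.38  2.14  0.    0.62  0.76]
```

Emit:
step_arm --increments '[{"slide": [0.012, -0.019, 0.004], "roll": 0.17}, {"slide": [0.025, -0.038, 0.008], "roll": 0.34}, {"slide": [0.025, -0.038, 0.008], "roll": 0.354}, {"slide": [0.025, -0.038, 0.008], "roll": 0.354}]'

```text
t: 8.65
eef_pos: [424.7, -16.6, 100.9]
tcp_rot: [-3.141, 0.001, 0.172]
ft_force: [-0.3, 1.0, 0.5]
opening: 0.606
grip_force: 0.0
```

```bash
python3 go.py 424 -14.5 22 99.3
python3 - <<'E'
from h import *
im=imaging.read_camera("scene");c=im["color"][120:340,110:370]
cv2.imwrite("pics/s3.png",cv2.resize(c[...,::-1],None,fx=2.5,fy=2.5))
E
```

```text
slide [-0.0003 -0.0022  0.0789] roll 0.009 ydir -80.2 t 8.65 [-0.19  0.4   2.15  0.    0.59  1.2 ]
```

View pics/s3.png

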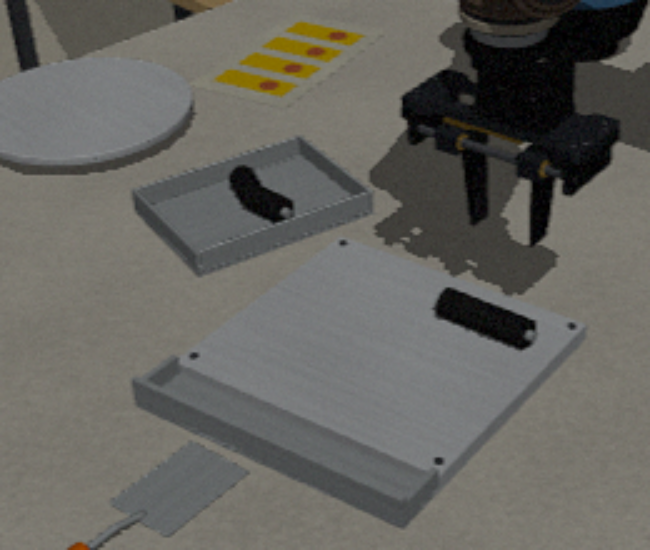

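The bent roller lies in the tray at about (260,195), and the open fingers are behind the straight roller. I'll descend behind it.

Emit:
step_arm --increments '[{"slide": [0, -0.001, 0.035], "roll": 0.009}, {"slide": [0, -0.002, 0.065], "roll": 0.009}, {"slide": [0, -0.002, 0.078], "roll": 0.009}, {"slide": [0, -0.002, 0.078], "roll": 0.009}, {"slide": [0, -0.002, 0.078], "roll": 0.009}]'

```text
t: 9.32
eef_pos: [425.0, -14.5, 24.2]
tcp_rot: [3.141, -0.001, 0.159]
ft_force: [0.2, 0.5, -0.2]
opening: 0.6
grip_force: 0.0
```

Emit:
step_arm --increments '[{"slide": [0.004, 0, 0], "roll": 0}, {"slide": [0.008, 0, 0], "roll": 0}, {"slide": [0.013, 0, 0], "roll": 0}, {"slide": [0.018, 0, 0], "roll": 0}, {"slide": [0.024, 0, 0], "roll": 0}]'

```text
t: 9.95
eef_pos: [448.7, -10.3, 23.5]
tcp_rot: [-3.141, 0.0, 0.159]
ft_force: [0.1, 0.4, -0.8]
opening: 0.602
grip_force: 0.1
```

Emit:
step_arm --increments '[{"slide": [0.007, 0, 0], "roll": 0}, {"slide": [0.015, 0, 0], "roll": 0}, {"slide": [0.023, 0, 0], "roll": 0}, {"slide": [0.031, 0, 0], "roll": 0}, {"slide": [0.039, 0, 0], "roll": 0}]'

```text
t: 10.58
eef_pos: [487.4, -4.2, 23.5]
tcp_rot: [-3.142, -0.0, 0.159]
ft_force: [-1.1, -0.3, 0.2]
opening: 0.6
grip_force: 0.1
```

Run:
```python
from h import *
im=imaging.read_camera("scene");c=im["color"][120:340,110:370]
cv2.imwrite("pics/s4.png",cv2.resize(c[...,::-1],None,fx=2.5,fy=2.5))
```

```text
(no output)
```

View pics/s4.png

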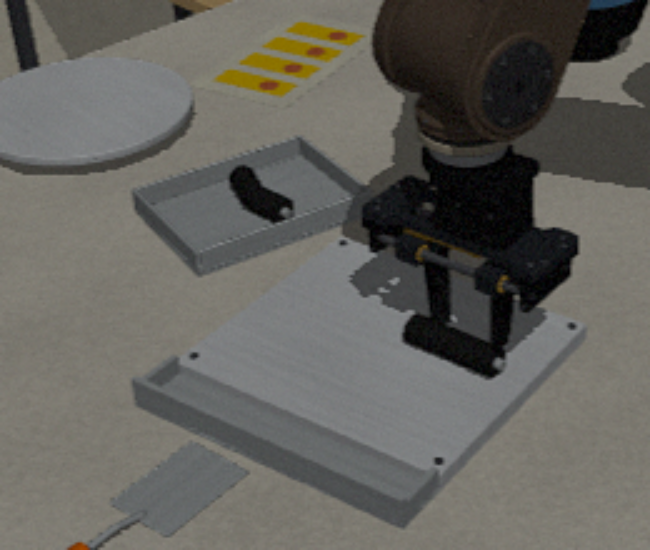

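The roller is moving ahead of the fingers and still square to them. I'll pause briefly: if it is truly rolling, it should roll on by itself.

Emit:
step_arm --increments '[{"slide": [0, 0, 0], "roll": 0}, {"slide": [0, 0, 0], "roll": 0}, {"slide": [0, 0, 0], "roll": 0}]'

```text
t: 11.0
eef_pos: [486.7, -4.3, 23.5]
tcp_rot: [-3.141, 0.0, 0.159]
ft_force: [1.0, 0.7, 1.4]
opening: 0.602
grip_force: 0.0
```

Run:
```python
from h import *
im=imaging.read_camera("scene");c=im["color"][120:340,110:370]
cv2.imwrite("pics/s5.png",cv2.resize(c[...,::-1],None,fx=2.5,fy=2.5))
for m in mark_of("scene","straight_roller"): print(m["confidence"],m["uv"],px2w(im,*m["uv"],z=32))
print(state()["eef_pos"],state()["t"])
```

```text
0.86 [290.2, 259.5] [521.2142819    5.73047248  32.        ]
0.79 [422.7, 264.2] [338.45829508 225.12905871  32.        ]
[486.75320707  -4.30959918  23.54448329] 11.1
```

View pics/s5.png

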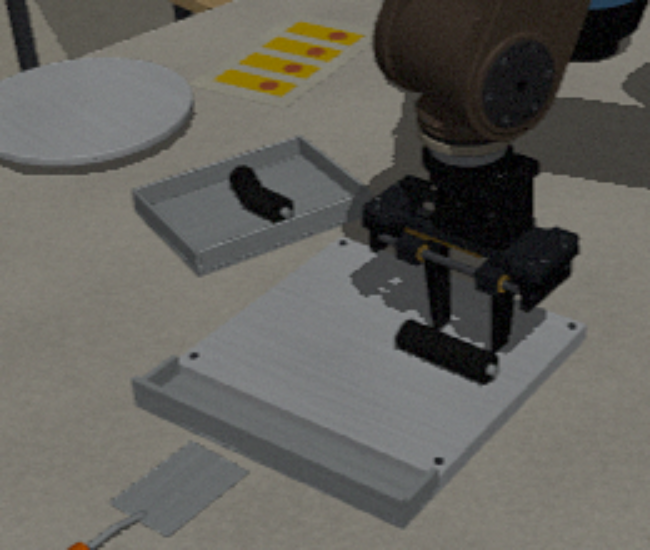

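It rolled on about 10 mm and slowed, so it is rolling. I'll keep pushing.

Emit:
step_arm --increments '[{"slide": [0.008, 0, 0], "roll": 0}, {"slide": [0.016, 0, 0], "roll": 0}, {"slide": [0.024, 0, 0], "roll": 0}, {"slide": [0.032, 0, 0], "roll": 0}, {"slide": [0.04, 0, 0], "roll": 0}]'

```text
t: 11.72
eef_pos: [526.9, 2.2, 23.5]
tcp_rot: [-3.142, -0.0, 0.159]
ft_force: [-1.4, 0.6, -0.4]
opening: 0.6
grip_force: 0.1
```

Emit:
step_arm --increments '[{"slide": [0.008, 0, 0], "roll": 0}, {"slide": [0.017, 0, 0], "roll": 0}, {"slide": [0.026, 0, 0], "roll": 0}, {"slide": [0.035, 0, 0], "roll": 0}, {"slide": [0.044, 0, 0], "roll": 0}]'

```text
t: 12.35
eef_pos: [570.4, 9.1, 23.5]
tcp_rot: [-3.142, -0.0, 0.159]
ft_force: [-0.3, -0.2, -0.1]
opening: 0.597
grip_force: 0.1
```

Emit:
step_arm --increments '[{"slide": [0.009, 0, 0], "roll": 0}, {"slide": [0.018, 0, 0], "roll": 0}, {"slide": [0.027, 0, 0], "roll": 0}, {"slide": [0.036, 0, 0], "roll": 0}, {"slide": [0.045, 0, 0], "roll": 0}]'

```text
t: 12.98
eef_pos: [614.8, 16.3, 23.5]
tcp_rot: [-3.142, -0.0, 0.159]
ft_force: [1.2, -0.6, 0.2]
opening: 0.6
grip_force: 0.1
```

Run:
```python
from h import *
im=imaging.read_camera("scene");c=im["color"][120:340,110:370]
cv2.imwrite("pics/s6.png",cv2.resize(c[...,::-1],None,fx=2.5,fy=2.5))
```

```text
(no output)
```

View pics/s6.png

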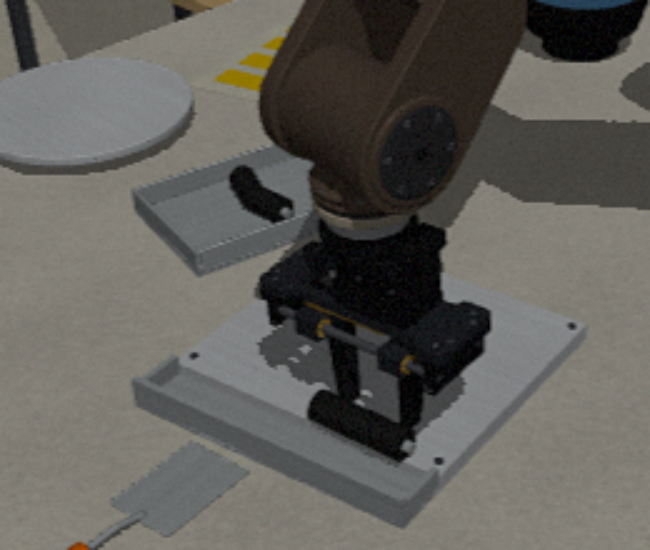

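The roller is at the trough's edge, still square, at about (360,425). I'll give it a last short push.

Emit:
step_arm --increments '[{"slide": [0.007, 0, 0], "roll": 0}, {"slide": [0.012, 0, 0], "roll": 0}, {"slide": [0.015, 0, 0], "roll": 0}, {"slide": [0.015, 0, 0], "roll": 0}, {"slide": [0.015, 0, 0], "roll": 0}]'

```text
t: 13.65
eef_pos: [628.9, 18.5, 23.5]
tcp_rot: [-3.141, 0.0, 0.159]
ft_force: [0.1, 1.2, -1.5]
opening: 0.602
grip_force: 0.0
```

Emit:
step_arm --increments '[{"slide": [-0.03, 0, 0], "roll": 0}, {"slide": [-0.05, 0, -0.03], "roll": 0}, {"slide": [-0.08, 0, -0.08], "roll": 0}, {"slide": [-0.12, 0, -0.13], "roll": 0}, {"slide": [-0.15, 0, -0.15], "roll": 0}]'

```text
t: 14.28
eef_pos: [480.0, -5.4, 175.9]
tcp_rot: [3.141, -0.003, 0.159]
ft_force: [0.6, 0.0, 0.1]
opening: 0.602
grip_force: 0.0
```

Emit:
step_arm --increments '[{"slide": [0, 0, -0.03], "roll": 0}, {"slide": [0, 0, -0.03], "roll": 0}, {"slide": [0, 0, -0.03], "roll": 0}]'

```text
t: 14.65
eef_pos: [480.6, -5.2, 203.0]
tcp_rot: [-3.141, 0.0, 0.159]
ft_force: [0.2, -0.2, -0.2]
opening: 0.601
grip_force: 0.0
```

Run:
```python
from h import *
im=imaging.read_camera("scene");c=im["color"][120:340,110:370]
cv2.imwrite("pics/s7.png",cv2.resize(c[...,::-1],None,fx=2.5,fy=2.5))
```

```text
(no output)
```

View pics/s7.png

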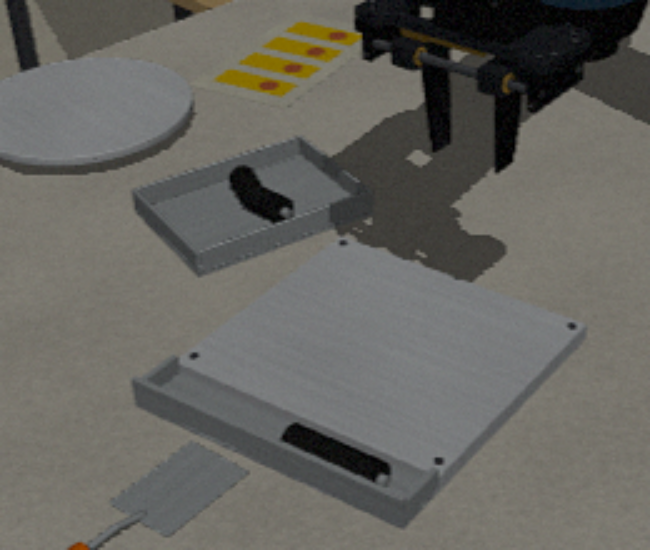

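The straight roller lies in the trough at about (335,450), and the bent one is in the tray at about (260,195). The robot is clear of both, so I'm handing in.

```bash
python3 -c "
from cell import env
print(env.job_done())"
```

```text
the job is handed in; nothing more can be done
None
```

The bent roller lies in the reject tray, the straight one was rolled along the plate into the catch trough, and the job was handed in at about 14.7 s with the robot clear of both.

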